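# Take the blue insert out of its quick-change mould

## Robot

A 6-joint arm with a two-finger parallel gripper is mounted at the origin on the work surface. World frame = base frame: x ahead of the robot, y to its left, z up, the work surface at z = 0. Lengths are in mm, angles in rad, forces in N, time in s.
With the tool pointing down it reaches from about 275 to 1000 mm from the base axis. Payload 8.4 kg.
Tool frame: the origin (TCP) lies between the finger pads, 19 mm behind the fingertips; this is the grasp point; z points along the fingers, y is the line along which they close (so a half turn about z gives the same grasp; the last joint's range is limited). The gripper opens to 85 mm and grips with 20 to 120 N. Pads are 22 mm wide; open, the fingers measure 114 mm over their backs; the gripper's body (76 mm by 85 mm) begins 54 mm behind the grasp point. The pads swing forward as they close: fully open they stand 13 mm farther back than shut.
Start: joints at [-1.215, 0.353, 1.633, -0, 1.155, -0.002], TCP at [218.883, -585.422, 249.981] pointing down, gripper open.
Joint ranges: [-2.63, 2.63], [-0.92, 2.1], [0.06, 2.66], [-1.3, 4.44], [0, 2.69], [-3.02, 3.02]. Speed limits (rad/s): [2.22, 2.22, 2.79, 3.14, 3.14, 3.14].

## Interface

Orientations are given as [roll, pitch, yaw] about the fixed x, y, z axes, in that order (R = Rz(yaw) Ry(pitch) Rx(roll)).
In Python, from rig import r gives the robot as it stands.
- The arm moves only by the shell command python3 steer.py 'ROWS' [FORCE]. ROWS is a JSON list of rows, 1 to 5 of them, each written [[rx, ry, rz], [dx, dy, dz], opening]: a rotation vector rx, ry, rz in rad, then dx, dy, dz in mm, then the opening from 0.0 (shut) to 1.0 (fully open); each row shifts and turns the commanded pose from where the row before left it, along the tool's axes as they then stand; what a row does not reach is not made up. A row lasts 1/12 s, in which the tool goes at most 41.7 mm and 0.125 rad, less where a joint would pass 70% of its speed; a pose out of reach is approached as far as the arm can. The fingers move at their own pace and stop on an object; FORCE is the grip in N (left out, the last holds). Time passes only in rows, so rows that do not move let the fingers close. It prints the time, the measured TCP pose, the force, the opening and the grip force at its end. Input that does not fit is refused with a message, and nothing moves.
- r.sense(): the state, without advancing time (a new reading comes with each control period).
- r.grab_frame(name): name is "scene" or "top" or "wrist"; returns the picture (420x560x3 uint8, red, green, blue); there is no depth.
- r.camera_params(name): a dict with "fx", "fy", "cx", "cy" (pixels), "rvec" (rotation vector, rad) and "tvec" (3), from world to camera coordinates, as OpenCV has them. Camera axes: x right, y down, z forward; pixel columns grow to the right and rows downward; lengths in mm; the calibration is good to about 2 mm. A picture is of the moment at which its call begins: read the wrist's pose just before it. camera_params takes no time and is no camera call; for the wrist camera it gives the pose at the moment of the call.
- r.sign_off(): hands the job in; it is judged then, once.
The state is a dict: "clock": time; "qpos": joint angles; "qvel": joint speeds; "joint_efforts": joint torques, N m; "eef_pos": TCP position; "tcp_rot": TCP orientation; "contact_force": force on the tool from outside, world axes, zero at the start; "wrist_torque": the same for the moment, N m; "opening": opening from 0.0 (shut) to 1.0 (fully open); "grasp_force": force on a finger pad.
Only numpy, scipy, OpenCV 4.12 (cv2) and the standard library are available. Lean on these libraries where they do the work, as an engineer would, in place of code of your own. Each camera call takes 0.05 s, during which the arm holds its last target. There are 200 camera calls.

## Task

Take the blue insert out of its mould for cleaning: press the red release button on that mould right down, twist the insert a quarter turn anticlockwise (seen from above) while it is still seated, lift it straight out, and set it down upright in the grey tray. Lower it until it stands on the tray floor before letting go, and leave the orange insert in the other mould alone.

Things in the scene. Friction and masses are not known exactly. Their poses are not given: they have to be found in the camera images.
- insert_blue: Blue metal insert to remove, 0.28-0.52 kg, loose in its seat. Origin: centre of underside, z up. Spigot 39 mm across z 0-10 (it stands on this), body 40 across z 10-32, two steel lugs along y 58 mm overall z 10-16, an ear 16 wide along +x to 48 mm from axis z 24-32. On top a grip bar, 56 long (x), 14 thick (y), z 32-64, white dot at the ear end. Grip it across y, TCP at z 58.
- mould_blue: Fixed aluminium plate 160x110x25 mm holding the blue insert. Origin: on the insert's axis, underside, z up; spans x -57..103, y +-55. Locked: insert's x along mould +x (4 deg), its origin at z 15, lugs under claws at +-y, spigot 10 deep, 1.5 play. Button down, ear turns anticlockwise from +x (red dot) to +y (green): free from 50 deg, stop at 93, aim 70-85; button up, it blocks near 8. 
- button_blue_top (a point): Top centre of the blue mould's red release button, a round cap 22 mm across at mould x 74, y 20, z 51 mm when up. Push straight down 14 mm to a hard stop (z 37) against about 4 N of friction; it stays down by itself, no need to hold it. There is room for closed fingertips on the cap's centre.
- tray: Fixed grey plastic tray with a darker grey floor, 150 x 150 mm outside, rim 12 mm high, walls 4 mm. Origin: centre of its underside; the floor is 4 mm above it; z up.
- insert_orange: The same insert in orange, locked in its own mould: its mould is like the blue one; leave it alone. Origin: centre of its underside. Also on the bench, all loose: red-handled pliers (beyond the moulds), a 190 mm water bottle (far left), a utility knife (far right).

How it is judged:
By the outcome, as a careful person would: the job done as asked, in the order asked, and still so for the second after the job is handed in, with the robot touching nothing.
It also fails if it takes over 48 s, if anything falls off the work surface, if the arm or the gripper's body presses on something with over 40 N, if the wrist force passes 120 N, or if a joint passes its speed limit or range.

## Working session

There is one attempt and no reset: what is moved stays moved. The work goes in short steps, Python scripts to look and compute and a shell command to move; the robot and the scene stay as the last step left them, time stands still between calls to the robot, and variables do not carry over. Pictures are saved under pics/ and viewed, at most 10 in all, crops included, and the job is handed in when it is done.

```bash
ls; mkdir -p pics
python3 - <<'E'
from rig import r
import cv2,numpy as np
s=r.sense();print(s['clock'],s['eef_pos'],s['tcp_rot'])
for n in("scene","top"):
    f=r.grab_frame(n);cv2.imwrite(f'pics/{n}0.png',cv2.cvtColor(f,cv2.COLOR_RGB2BGR))
    p=r.camera_params(n);print(n,{k:np.round(v,4).tolist() for k,v in p.items()})
    R=cv2.Rodrigues(np.array(p['rvec'],float))[0];print(-R.T@np.array(p['tvec']))
E
```

```text
pics
rig.py
steer.py
0.0 [ 218.72212951 -585.00187939  249.22938778] [-3.14019551e+00 -8.63188880e-06  3.57796013e-01]
scene {'fx': 464.863, 'fy': 464.863, 'cx': 282.6391, 'cy': 219.3295, 'rvec': [1.3735, 2.2084, -0.8608], 'tvec': [234.3278, -332.1229, 1262.3113]}
[1099.64314413  264.42186017  692.46728849]
top {'fx': 428.1968, 'fy': 428.1968, 'cx': 286.0155, 'cy': 205.7389, 'rvec': [2.12, -2.1766, 0.1039], 'tvec': [49.9257, 560.0398, 829.6757]}
[457.48473214  16.31238641 891.59443653]
```

View pics/top0.png

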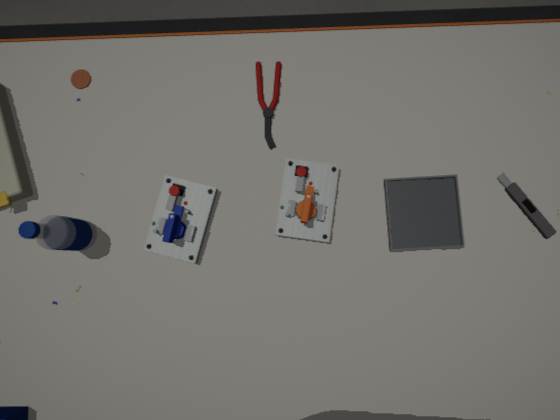

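View pics/scene0.png

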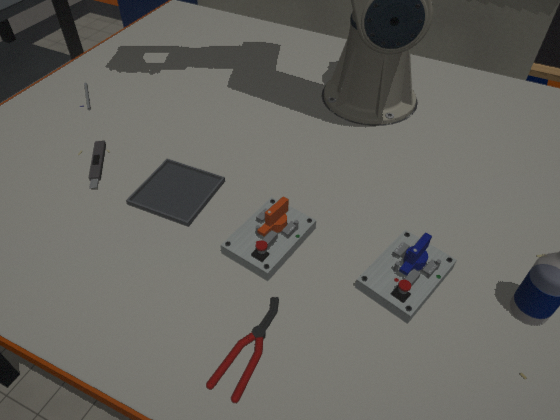

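```bash
cat > h.py <<'E'
import cv2,numpy as np
from rig import r
def cam(p):
    R=cv2.Rodrigues(np.array(p['rvec'],float))[0];t=np.array(p['tvec'],float).ravel()
    K=np.array([[p['fx'],0,p['cx']],[0,p['fy'],p['cy']],[0,0,1]]);return K,R,t
def ray(p,uv,z):
    K,R,t=cam(p);c=-R.T@t;d=R.T@np.linalg.inv(K)@np.array([uv[0],uv[1],1.]);return c+d*(z-c[2])/d[2]
def tri(pa,a,pb,b):
    P=[]
    for p in(pa,pb):
        K,R,t=cam(p);P.append(K@np.c_[R,t])
    X=cv2.triangulatePoints(P[0],P[1],np.array(a,float).reshape(2,1),np.array(b,float).reshape(2,1));return (X[:3]/X[3]).ravel()
def proj(p,X):
    K,R,t=cam(p);q=K@(R@np.array(X,float)+t);return q[:2]/q[2]
def blobs(m,lo=8):
    n,l,s,c=cv2.connectedComponentsWithStats(m.astype(np.uint8));return [(int(s[i,4]),c[i].round(1).tolist(),s[i,:4].tolist(),) for i in range(1,n) if s[i,4]>=lo]
E
python3 - <<'E'
from h import *
T=r.camera_params('top');S=r.camera_params('scene')
ims={n:cv2.imread(f'pics/{n}0.png') for n in('top','scene')}
for n,im in ims.items():
    h=cv2.cvtColor(im,cv2.COLOR_BGR2HSV);H,Sa,V=cv2.split(h)
    print(n,'red',blobs(((H<5)|(H>174))&(Sa>170)&(V>80),15))
    print(n,'blue',blobs((H>110)&(H<130)&(Sa>150)&(V>60),30))
    print(n,'green',blobs((H>45)&(H<90)&(Sa>60),2))
im=ims['top'];g=cv2.cvtColor(im,cv2.COLOR_BGR2GRAY)
# tray
h=cv2.cvtColor(im,cv2.COLOR_BGR2HSV)
m=(g[150:270,360:490]<110).astype(np.uint8);cs=cv2.findContours(m,0,2)[0];c=max(cs,key=cv2.contourArea)
q=cv2.boxPoints(cv2.minAreaRect(c))+[360,150];w=np.array([ray(T,u,12)for u in q]);print('tray',q,w.mean(0),np.linalg.norm(np.diff(w,axis=0),axis=1),w)
print(im[200,100:250:6].mean(1))
print(g[255,130:230:4])
a=cv2.resize(im[165:275,130:230],None,fx=5,fy=5,interpolation=cv2.INTER_CUBIC)
b=cv2.resize(ims['scene'][220:330,350:460],None,fx=2.5,fy=2.5,interpolation=cv2.INTER_CUBIC)
o=np.zeros((550,775,3),np.uint8);o[:,:500]=a;o[:275,500:775]=b
cv2.imwrite('pics/crop1.png',o)
E
```

```text
top red [(196, [259.6, 85.6], [256, 62, 11, 47]), (188, [275.8, 85.2], [270, 62, 10, 47]), (80, [300.7, 170.9], [296, 167, 11, 9]), (69, [174.1, 190.1], [170, 186, 9, 9])]
top blue [(254, [171.4, 223.2], [163, 205, 20, 37]), (32, [181.2, 230.4], [179, 226, 5, 10])]
top green [(7, [281.7, 207.0], [281, 206, 3, 3]), (8, [153.1, 223.1], [152, 222, 3, 3])]
scene red [(76, [261.2, 244.8], [256, 241, 11, 9]), (90, [404.6, 284.7], [399, 280, 12, 10]), (411, [228.8, 359.9], [207, 333, 48, 55]), (428, [248.2, 370.4], [232, 338, 31, 64])]
scene blue [(437, [417.2, 254.4], [400, 233, 31, 41])]
scene green [(4, [395.8, 19.0], [395, 18, 3, 3]), (2, [398.0, 20.5], [398, 20, 1, 2]), (9, [297.4, 235.7], [296, 235, 4, 3]), (14, [438.2, 276.4], [436, 275, 5, 4]), (3, [2.0, 366.3], [1, 366, 3, 2])]
tray [[382.34115982 178.43529892]
 [458.81175995 172.55293274]
 [464.58824158 247.64704895]
 [388.11763763 253.52941895]] [ 541.74135354 -245.47893203   12.        ] [158.0469923  154.64906595 154.74418673] [[ 615.28662185 -165.54104511   12.        ]
 [ 622.97903736 -323.40072494   12.        ]
 [ 468.33038091 -323.75661359   12.        ]
 [ 460.36937405 -169.21734449   12.        ]]
[124.33333333 124.66666667 124.66666667 124.66666667 124.66666667
 125.         124.66666667 125.33333333 125.         125.
 137.33333333 140.         117.66666667  78.33333333 139.
 142.         139.         139.33333333 140.          54.66666667
 125.66666667 126.         126.         125.66666667 126.33333333]
[126 126 126 126 126 126 126 126 127 132 136 139 138 139 139  88 136  51
  78 127 128 127 127 127 127]
```

View pics/crop1.png

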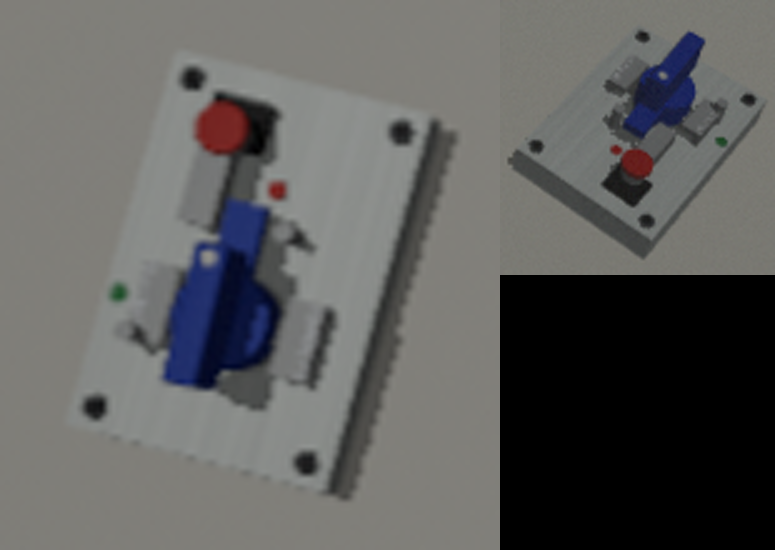

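```bash
cat >> h.py <<'E'
def refine(im,uv,w=3.5):
    x,y=uv;x0,y0=int(round(x))-4,int(round(y))-4;g=cv2.cvtColor(im,cv2.COLOR_BGR2GRAY)[y0:y0+9,x0:x0+9].astype(float)
    k=np.clip(115-g,0,None);yy,xx=np.mgrid[0:9,0:9];k[(xx-x+x0)**2+(yy-y+y0)**2>w*w]=0
    return (k*xx).sum()/k.sum()+x0,(k*yy).sum()/k.sum()+y0
E
python3 - <<'E'
from h import *
T=r.camera_params('top');S=r.camera_params('scene')
it,is_=cv2.imread('pics/top0.png'),cv2.imread('pics/scene0.png')
ct=np.array([(193,78),(402,132),(306,463),(95,407)])/5+[129.6,164.6]
cs=(np.array([(646,221),(536,146),(643,37),(749,99)])-[500,0])/2.5+[349.7,219.7]
W=[]
for nm,a,b in zip(['+x+y','+x-y','-x-y','-x+y'],ct,cs):
    a2=refine(it,a,2.6);b2=refine(is_,b,2.6);w1=ray(T,a2,25);w2=ray(S,b2,25);W.append((w1,w2))
    print(nm,a,np.round(a2,1),b,np.round(b2,1),w1.round(1),w2.round(1),tri(T,a2,S,b2).round(1))
W=np.array(W)
for k,n in((0,'top'),(1,'scene')):
    w=W[:,k];c=w.mean(0);d=(w[0]+w[1]-w[2]-w[3])[:2];e=(w[0]+w[3]-w[1]-w[2])[:2]
    yaw=np.arctan2(d[1],d[0]);yaw2=np.arctan2(-e[0],e[1])
    u=np.array([np.cos(yaw),np.sin(yaw)]);v=np.array([-u[1],u[0]])
    o=c[:2]-23*u;print(n,'c',c,'yaw',yaw,yaw2,np.linalg.norm(d)/2,np.linalg.norm(e)/2,'origin',o,'button',o+74*u+20*v)
B=tri(T,(174.1,190.1),S,(404.6,283.5));print('btn tri',B,ray(T,(174.1,190.1),51))
# bar dot
dt=np.array([208,257])/5+[129.6,164.6];ds=np.array([163,75])/2.5+[349.7,219.7];print('dot tri',tri(T,dt,S,ds),ray(T,dt,79),ray(S,ds,79))
q=np.array([[385,180],[456,176],[462,247],[388,250]])
s=r.sense();K=r.camera_params('wrist');print(s['tcp_rot'],cam(K)[1],-cam(K)[1].T@cam(K)[2])
# tray inner floor dark
h=cv2.cvtColor(it,cv2.COLOR_BGR2HSV)
g=cv2.cvtColor(it,cv2.COLOR_BGR2GRAY);print(g[215,375:475:1].tolist());print(g[165:262,424].tolist())
E
```

```text
+x+y [168.2 180.2] [168.1 180.3] [408.1 308.1] [408.1 307.9] [622.  277.9  25. ] [623.4 276.   25. ] [622.5 276.9  24.4]
+x-y [210. 191.] [209.9 191.1] [364.1 278.1] [364. 278.] [597.  191.2  25. ] [597.9 189.6  25. ] [597.3 190.3  24.8]
-x-y [190.8 257.2] [190.8 257.2] [406.9 234.5] [406.9 234.3] [462.9 230.3  25. ] [463.6 229.4  25. ] [463.  229.9  24.7]
-x+y [148.6 246. ] [148.6 246. ] [449.3 259.3] [449.2 259.3] [487.7 316.7  25. ] [488.4 315.6  25. ] [487.9 316.1  24.8]
top c [542.39483896 254.03602675  25.        ] yaw -0.28259107148980606 -0.28067372625445464 139.76813548101688 90.06794155368048 origin [520.30710738 260.44945902] button [596.94888054 259.02166091]
scene c [543.30680365 252.65633573  25.        ] yaw -0.2871524093511094 -0.28370589525900125 140.388857082295 89.90515921552192 origin [521.24855557 259.17045055] button [597.88301878 257.39307948]
btn tri [597.06993842 257.62763654  50.32836331] [596.86028167 257.7771535   51.        ]
dot tri [542.28811808 254.58885663  78.38003449] [542.0575158  255.00767544  79.        ] [543.12087901 254.13379861  79.        ]

[... 350 characters left out ...]
, 65, 65, 65, 66, 65, 65, 64, 65, 64, 65, 65, 65, 64, 64, 64, 64, 64, 65, 64, 64, 64, 63, 63, 63, 63, 64, 63, 63, 64, 63, 63, 63, 63, 63, 62, 62, 62, 62, 62, 62, 63, 62, 63, 63, 62, 62, 62, 62, 63, 62, 57, 42, 60, 76, 105, 125, 124, 124, 124, 124, 124, 125, 124, 124, 124, 124, 124, 124]
[125, 126, 125, 125, 126, 125, 125, 126, 125, 125, 126, 101, 81, 53, 59, 63, 63, 63, 63, 64, 64, 64, 63, 63, 63, 63, 63, 63, 63, 63, 63, 63, 64, 64, 64, 63, 63, 63, 64, 63, 63, 63, 63, 63, 64, 63, 64, 64, 64, 65, 65, 63, 64, 64, 64, 64, 63, 64, 64, 64, 64, 64, 64, 64, 63, 64, 64, 64, 64, 64, 64, 64, 63, 64, 64, 64, 65, 65, 65, 64, 65, 65, 76, 79, 77, 117, 125, 126, 126, 125, 125, 125, 125, 125, 125, 125, 126]
```

The top view shows the blue mould around (181,220), with its button at (174,190) and the bar dot near (171,216). The tray is at (423,213). The four screws triangulate to z≈25 at 140×90 spacing, and the button to z≈50. That gives mould origin (520.8, 259.9), yaw −0.284, and button (597.3, 258). First I turn the tool and shut the fingers.

```bash
cat > d.py <<'E'
import sys,numpy as np
from rig import r
from scipy.spatial.transform import Rotation as Ro
x,y,z,yaw=map(float,sys.argv[1:5]);s=r.sense()
R=Ro.from_euler('xyz',s['tcp_rot']);G=Ro.from_euler('xyz',[np.pi,0,yaw])
d=np.array([x,y,z])-s['eef_pos']
print('t',round(s['clock'],2),'pos',np.round(s['eef_pos'],1),'rot',np.round(s['tcp_rot'],3),'q',np.round(s['qpos'],2),'F',np.round(s['contact_force'],1),'open',round(s['opening'],3))
print('rotvec',np.round((R.inv()*G).as_rotvec(),4),'delta now-axes',np.round(R.inv().apply(d),1),'goal-axes',np.round(G.inv().apply(d),1))
E
python3 steer.py '[[[0, 0, 0.107], [0, 0, 0], 0], [[0, 0, 0.107], [0, 0, 0], 0], [[0, 0, 0.107], [0, 0, 0], 0], [[0, 0, 0.107], [0, 0, 0], 0], [[0, 0, 0.107], [0, 0, 0], 0]]' 60
python3 steer.py '[[[0, 0, 0.107], [0, 0, 0], 0], [[0, 0, 0], [0, 0, 0], 0], [[0, 0, 0], [0, 0, 0], 0]]'
python3 d.py 597.3 258 95 -0.284
```

```text
clock: 0.52
eef_pos: [218.8, -585.2, 249.5]
tcp_rot: [-3.141, 0.0, -0.182]
contact_force: [-0.3, -0.2, -0.7]
opening: 0.301
grasp_force: 0.0
clock: 0.77
eef_pos: [218.8, -585.2, 249.7]
tcp_rot: [-3.141, 0.0, -0.281]
contact_force: [0.1, -0.4, 0.1]
opening: -0.003
grasp_force: 0.0
t 0.77 pos [ 218.8 -585.2  249.7] rot [-3.141  0.    -0.281] q [-1.22  0.35  1.63 -0.    1.16  0.64] F [ 0.1 -0.4  0.1] open -0.003
rotvec [-0.0005  0.0004  0.0031] delta now-axes [ 130.  -915.   155.1] goal-axes [ 127.1 -915.5  154.7]
```

```bash
python3 steer.py '[[[0, 0, 0], [5, -35, 0], 0], [[0, 0, 0], [5, -35, 0], 0], [[0, 0, 0], [5, -35, 0], 0], [[0, 0, 0], [5, -35, 0], 0], [[0, 0, 0], [5, -35, 0], 0]]' >/dev/null
python3 steer.py '[[[0, 0, 0], [5, -35, 0], 0], [[0, 0, 0], [5, -35, 0], 0], [[0, 0, 0], [5, -35, 0], 0], [[0, 0, 0], [5, -35, 0], 0], [[0, 0, 0], [5, -35, 0], 0]]' >/dev/null
python3 steer.py '[[[0, 0, 0], [5, -35, 0], 0], [[0, 0, 0], [5, -35, 0], 0], [[0, 0, 0], [5, -35, 0], 0], [[0, 0, 0], [5, -35, 0], 0], [[0, 0, 0], [5, -35, 0], 0]]' >/dev/null
python3 steer.py '[[[0, 0, 0], [5, -35, 0], 0], [[0, 0, 0], [5, -35, 0], 0], [[0, 0, 0], [5, -35, 0], 0], [[0, 0, 0], [5, -35, 0], 0], [[0, 0, 0], [5, -35, 0], 0]]' >/dev/null
python3 steer.py '[[[0, 0, 0], [5, -35, 0], 0], [[0, 0, 0], [5, -35, 0], 0], [[0, 0, 0], [5, -35, 0], 0], [[0, 0, 0], [5, -35, 0], 0], [[0, 0, 0], [5, -35, 0], 0]]' >/dev/null
python3 steer.py '[[[0, 0, 0], [5, -35, 0], 0], [[0, 0, 0], [0, 0, 0], 0], [[0, 0, 0], [0, 0, 0], 0]]'
python3 d.py 597.3 258 95 -0.284
```

```text
clock: 3.1
eef_pos: [598.9, 253.2, 249.3]
tcp_rot: [3.141, 0.0, -0.279]
contact_force: [-0.4, -0.1, 0.4]
opening: 0.003
grasp_force: 0.0
t 3.1 pos [598.9 253.2 249.3] rot [ 3.141  0.    -0.279] q [ 0.4   0.39  1.58 -0.    1.17  2.25] F [-0.4 -0.1  0.4] open 0.003
rotvec [0.0004 0.0005 0.0053] delta now-axes [ -2.8  -4.3 154.3] goal-axes [ -2.9  -4.2 154.3]
```

```bash
python3 steer.py '[[[0, 0, 0.005], [-2.8, -4.3, 34], 0], [[0, 0, 0], [0, 0, 30], 0], [[0, 0, 0], [0, 0, 30], 0], [[0, 0, 0], [0, 0, 0], 0], [[0, 0, 0], [0, 0, 0], 0]]'
python3 - <<'E'
from h import *
W=r.camera_params('wrist');f=cv2.cvtColor(r.grab_frame('wrist'),cv2.COLOR_RGB2BGR);cv2.imwrite('pics/w1.png',f)
import json;json.dump({k:np.array(v).tolist() for k,v in W.items()},open('w1.json','w'))
o=np.array([520.8,259.9]);a=-.284;u=np.array([np.cos(a),np.sin(a)]);v=np.array([-u[1],u[0]])
for n,X in(('btn',[597.3,258,51]),('red',None),('origin z25',[*o,25]),('dot z79 x23',[*(o+23*u),79])):
    if X: print(n,proj(W,X).round(1))
H,S,V=cv2.split(cv2.cvtColor(f,cv2.COLOR_BGR2HSV))
for b in blobs(((H<6)|(H>174))&(S>150)&(V>60),60):print('red',b,ray(W,b[1],51))
for b in blobs((H>108)&(H<130)&(S>130)&(V>40),200):print('blue',b)
E
```

```text
clock: 3.52
eef_pos: [596.1, 255.2, 155.0]
tcp_rot: [3.139, 0.003, -0.288]
contact_force: [0.0, -0.0, 1.6]
opening: -0.001
grasp_force: 0.0
btn [277.5 214.4]
origin z25 [300.6 284.4]
dot z79 x23 [305.3 294.9]
red (603, [277.3, 212.1], [264, 199, 28, 28]) [599.02904546 257.60382559  51.        ]
blue (363, [302.7, 250.8], [292, 241, 20, 24])
blue (2210, [72.2, 344.2], [12, 316, 111, 61])
```

View pics/w1.png

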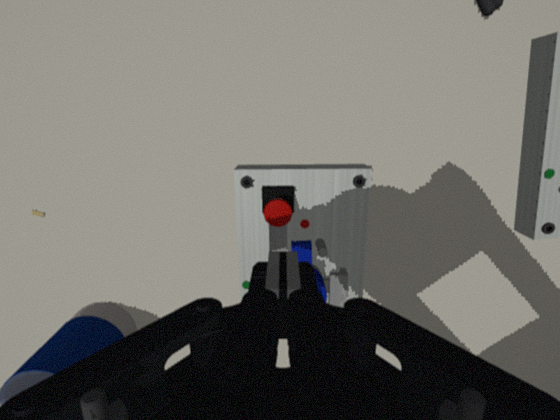

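The wrist view shows the button at (277,212), within 2 mm of the prediction. The ear's blue tip is at (302,250), clear of the cap. Next I descend.

```bash
python3 steer.py '[[[0, 0, 0], [1, -3, 30], 0], [[0, 0, 0], [0, 0, 30], 0], [[0, 0, 0], [0, 0, 10], 0], [[0, 0, 0], [0, 0, 0], 0], [[0, 0, 0], [0, 0, 0], 0]]'
python3 d.py 597.8 257.8 70 -0.284
```

```text
clock: 3.98
eef_pos: [599.9, 259.2, 87.6]
tcp_rot: [-3.141, -0.001, -0.289]
contact_force: [-0.2, -0.4, -0.5]
opening: 0.003
grasp_force: 0.0
t 3.98 pos [599.9 259.2  87.6] rot [-3.141e+00 -1.000e-03 -2.890e-01] q [ 0.41  0.57  1.69 -0.    0.88  2.27] F [-0.2 -0.4 -0.5] open 0.003
rotvec [-0.0007 -0.0009 -0.0051] delta now-axes [-1.7  2.  17.6] goal-axes [-1.6  1.9 17.6]
```

```bash
python3 steer.py '[[[0, 0, 0], [-1.7, 2, 10], 0], [[0, 0, 0], [0, 0, 6], 0], [[0, 0, 0], [0, 0, 6], 0], [[0, 0, 0], [0, 0, 5], 0], [[0, 0, 0], [0, 0, 0], 0]]'
python3 steer.py '[[[0, 0, 0], [0, 0, 2.5], 0], [[0, 0, 0], [0, 0, 1], 0], [[0, 0, 0], [0, 0, 0], 0]]'
```

```text
clock: 4.4
eef_pos: [597.1, 257.7, 58.5]
tcp_rot: [-3.142, -0.0, -0.289]
contact_force: [1.4, 0.0, 0.3]
opening: -0.002
grasp_force: 0.0
clock: 4.65
eef_pos: [597.1, 257.8, 55.8]
tcp_rot: [-3.141, -0.0, -0.289]
contact_force: [0.5, -1.2, 5.5]
opening: 0.004
grasp_force: 2.3
```

```bash
python3 steer.py '[[[0, 0, 0], [0, 0, 1.5], 0], [[0, 0, 0], [0, 0, 0], 0]]'
python3 steer.py '[[[0, 0, 0], [0, 0, 1], 0], [[0, 0, 0], [0, 0, 0], 0]]'
```

```text
clock: 4.82
eef_pos: [597.2, 257.8, 55.6]
tcp_rot: [-3.141, -0.0, -0.289]
contact_force: [-4.6, -2.3, 17.1]
opening: -0.002
grasp_force: 8.9
clock: 4.98
eef_pos: [597.2, 257.8, 55.6]
tcp_rot: [-3.141, -0.0, -0.289]
contact_force: [-8.0, -3.9, 25.8]
opening: 0.003
grasp_force: 13.1
```

The button hit its hard stop at 55.6 mm with 26 N. Now I retreat, open, and move over the insert.

```bash
python3 steer.py '[[[0, 0, 0], [0, 0, -20], 0], [[0, 0, 0], [0, 0, -30], 0], [[0, 0, 0], [0, 0, -30], 1], [[0, 0, 0], [0, 0, 0], 1], [[0, 0, 0], [0, 0, 0], 1]]'
python3 - <<'E'
from h import *
for n in('scene','wrist'):
    W=r.camera_params(n);f=cv2.cvtColor(r.grab_frame(n),cv2.COLOR_RGB2BGR)
    if n=='wrist':w=f[180:400,200:400];Wp=W
    else:s=f[210:330,340:480]
    if n=='scene':
        H,S,V=cv2.split(cv2.cvtColor(f,cv2.COLOR_BGR2HSV))
        print([b for b in blobs(((H<6)|(H>174))&(S>150)&(V>60),20)])
        print('btn down expected',proj(W,[597.3,258,37]),'up',proj(W,[597.3,258,51]))
o=np.zeros((440,800,3),np.uint8);o[:,:400]=cv2.resize(w,(400,440));o[:343,400:]=cv2.resize(s,(400,343),interpolation=2);cv2.imwrite('pics/c2.png',o)
E
python3 d.py 520.8 259.9 73 -0.24
```

```text
clock: 5.4
eef_pos: [597.9, 258.2, 134.8]
tcp_rot: [-3.139, -0.002, -0.289]
contact_force: [-0.5, 0.1, -0.1]
opening: 0.421
grasp_force: 0.0
[(86, [261.1, 245.0], [256, 241, 11, 9]), (102, [402.5, 289.9], [397, 285, 12, 11]), (965, [238.7, 365.1], [207, 333, 56, 69])]
btn down expected [403.35034169 288.22977895] up [405.03982899 283.44347531]
t 5.5 pos [596.3 257.5 132.1] rot [ 3.141e+00  1.000e-03 -2.890e-01] q [0.41 0.51 1.67 0.   0.96 2.27] F [ 0.7 -0.   0.2] open 0.595
rotvec [ 0.0007  0.0011 -0.0492] delta now-axes [-73.   19.1  59.2] goal-axes [-73.9  15.6  59.1]
```

View pics/c2.png

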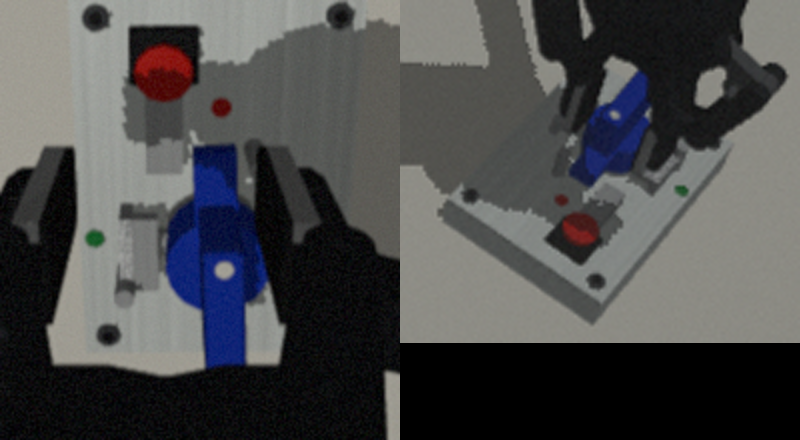

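The button is now down: its cap has dropped about 5 px in the scene view, to (402,290). The bar is seated, with its dot at wrist pixel (312,315).

```bash
python3 - <<'E'
from h import *
W=r.camera_params('wrist')
a=ray(W,(312,315),79);b=ray(W,(312.5,358),79);print(a,b,np.arctan2(*(a-b)[1::-1]))
e1=ray(W,(297.5,255),47);e2=ray(W,(318,255),47);print(e1,e2,(e1+e2)/2)
E
python3 steer.py '[[[0, 0, -0.049], [-30, 7, 0], 1], [[0, 0, 0], [-30, 7, 0], 1], [[0, 0, 0], [-13, 2, 0], 1], [[0, 0, 0], [0, 0, 0], 1], [[0, 0, 0], [0, 0, 0], 1]]'
python3 d.py 520.8 259.9 73 -0.235
```

```text
[542.0591102 253.3793157  79.       ] [509.6770706  261.73891882  79.        ] -0.25263962020531794
[570.31596707 253.54457089  47.        ] [566.15978091 239.57356965  47.        ] [568.23787399 246.55907027  47.        ]
clock: 5.92
eef_pos: [521.5, 260.9, 131.9]
tcp_rot: [3.14, 0.001, -0.239]
contact_force: [-0.3, -0.2, -1.0]
opening: 1.0
grasp_force: 0.0
t 5.92 pos [521.5 260.9 131.9] rot [ 3.14e+00  1.00e-03 -2.39e-01] q [ 0.46  0.43  1.82 -0.    0.9   2.27] F [-0.3 -0.2 -1. ] open 1.0
rotvec [ 0.0012  0.0013 -0.0044] delta now-axes [-0.4  1.  58.9] goal-axes [-0.4  1.1 58.9]
```

```bash
python3 steer.py '[[[0, 0, 0.01], [-0.4, 1, 30], 1], [[0, 0, 0], [0, 0, 20], 1], [[0, 0, 0], [0, 0, 9], 1], [[0, 0, 0], [0, 0, 0], 1], [[0, 0, 0], [0, 0, 0], 1]]'
python3 d.py 520.8 259.9 73 -0.25
```

```text
clock: 6.33
eef_pos: [522.2, 260.0, 73.6]
tcp_rot: [3.141, 0.001, -0.251]
contact_force: [-0.5, 0.1, -0.0]
opening: 1.001
grasp_force: 0.0
t 6.33 pos [522.2 260.   73.6] rot [ 3.141e+00  1.000e-03 -2.510e-01] q [ 0.46  0.51  1.85 -0.    0.78  2.28] F [-0.5  0.1 -0. ] open 1.001
rotvec [ 0.0006  0.0006 -0.0005] delta now-axes [-1.3  0.5  0.6] goal-axes [-1.3  0.5  0.6]
```

```bash
python3 steer.py '[[[0, 0, 0], [-1.3, 0.5, 0.6], 0.4], [[0, 0, 0], [0, 0, 0], 0.3], [[0, 0, 0], [0, 0, 0], 0.2], [[0, 0, 0], [0, 0, 0], 0.14], [[0, 0, 0], [0, 0, 0], 0.1]]' 25
python3 steer.py '[[[0, 0, 0], [0, 0, 0], 0.05], [[0, 0, 0], [0, 0, 0], 0], [[0, 0, 0], [0, 0, 0], 0], [[0, 0, 0], [0, 0, 0], 0], [[0, 0, 0], [0, 0, 0], 0]]' 25
python3 d.py 520.8 259.9 73 -0.25
```

```text
clock: 6.75
eef_pos: [520.6, 260.1, 74.0]
tcp_rot: [-3.141, -0.001, -0.25]
contact_force: [-0.2, -0.5, 0.2]
opening: 0.299
grasp_force: 0.0
clock: 7.17
eef_pos: [520.5, 260.1, 73.8]
tcp_rot: [-3.141, -0.0, -0.25]
contact_force: [-1.7, -0.8, 5.8]
opening: 0.154
grasp_force: 27.1
t 7.17 pos [520.5 260.1  73.8] rot [-3.141 -0.    -0.25 ] q [0.46 0.51 1.86 0.   0.78 2.28] F [-1.7 -0.8  5.8] open 0.154
rotvec [-0.0004 -0.0003 -0.0003] delta now-axes [0.4 0.2 0.8] goal-axes [0.4 0.2 0.8]
```

```bash
python3 steer.py '[[[0, 0, 0], [0, 0, 0], 0], [[0, 0, 0], [0, 0, 0], 0]]' 70 
python3 steer.py '[[[0, 0, -0.06], [0, 0, 0], 0], [[0, 0, -0.06], [0, 0, 0], 0], [[0, 0, -0.06], [0, 0, 0], 0], [[0, 0, -0.06], [0, 0, 0], 0], [[0, 0, 0], [0, 0, 0], 0]]'
python3 -c "
from rig import r;s=r.sense();print(s['wrist_torque'])"
```

```text
clock: 7.33
eef_pos: [520.5, 260.1, 73.9]
tcp_rot: [-3.141, -0.0, -0.25]
contact_force: [-2.0, 0.5, 7.0]
opening: 0.144
grasp_force: 68.6
clock: 7.75
eef_pos: [520.9, 260.2, 74.0]
tcp_rot: [-3.141, -0.001, -0.006]
contact_force: [0.3, 0.0, 5.9]
opening: 0.145
grasp_force: 68.5
[0.02003736 0.00913158 0.14533891]
```

It turned 14° with almost no torque, so it is past the 8° block and unlocked. I continue the twist.

```bash
python3 steer.py '[[[0, 0, -0.08], [0, 0, 0], 0], [[0, 0, -0.08], [0, 0, 0], 0], [[0, 0, -0.08], [0, 0, 0], 0], [[0, 0, -0.08], [0, 0, 0], 0], [[0, 0, 0], [0, 0, 0], 0]]'
python3 steer.py '[[[0, 0, -0.08], [0, 0, 0], 0], [[0, 0, -0.08], [0, 0, 0], 0], [[0, 0, -0.08], [0, 0, 0], 0], [[0, 0, -0.08], [0, 0, 0], 0], [[0, 0, 0], [0, 0, 0], 0]]'
python3 steer.py '[[[0, 0, -0.08], [0, 0, 0], 0], [[0, 0, -0.08], [0, 0, 0], 0], [[0, 0, -0.08], [0, 0, 0], 0], [[0, 0, -0.08], [0, 0, 0], 0], [[0, 0, 0], [0, 0, 0], 0]]'
python3 steer.py '[[[0, 0, -0.06], [0, 0, 0], 0], [[0, 0, -0.06], [0, 0, 0], 0], [[0, 0, 0], [0, 0, 0], 0]]'
python3 - <<'E'
from h import *
print(r.sense()['wrist_torque'])
a=r.grab_frame('scene')[200:320,330:490];b=r.grab_frame('wrist')[180:400,200:400]
o=np.zeros((440,800,3),np.uint8);o[:,:400]=cv2.resize(b,(400,440));o[:300,400:]=cv2.resize(a,(400,300),interpolation=2);cv2.imwrite('pics/c3.png',o[:,:,::-1])
E
python3 d.py 520.8 259.9 73 1.076
```

```text
clock: 8.17
eef_pos: [521.0, 260.3, 74.0]
tcp_rot: [-3.141, -0.002, 0.315]
contact_force: [-0.5, -0.6, 5.0]
opening: 0.149
grasp_force: 68.4
clock: 8.58
eef_pos: [521.0, 260.3, 74.0]
tcp_rot: [3.141, -0.002, 0.635]
contact_force: [0.1, 0.5, 5.0]
opening: 0.148
grasp_force: 68.4
clock: 9.0
eef_pos: [521.0, 260.3, 74.0]
tcp_rot: [3.141, -0.001, 0.955]
contact_force: [0.8, 0.7, 6.2]
opening: 0.145
grasp_force: 68.4
clock: 9.25
eef_pos: [521.0, 260.4, 74.0]
tcp_rot: [3.141, -0.001, 1.074]
contact_force: [0.1, 0.4, 5.7]
opening: 0.143
grasp_force: 68.4
[0.05318348 0.04696993 0.14036064]
t 9.35 pos [521.  260.3  74. ] rot [ 3.141e+00 -1.000e-03  1.070e+00] q [ 0.46  0.51  1.85 -0.    0.78  0.96] F [-0.4  0.5  4.9] open 0.146
rotvec [ 0.001  -0.0013 -0.0057] delta now-axes [-0.5  0.   1. ] goal-axes [-0.5  0.   1. ]
```

View pics/c3.png

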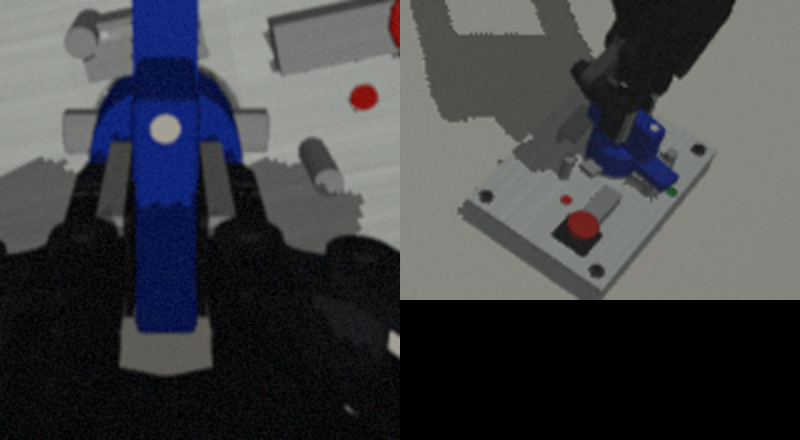

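The insert has turned 78°. The ear points near the green dot at scene (672,190) in the crop, and the lugs are clear of the claws. I lift straight up.

```bash
python3 steer.py '[[[0, 0, 0], [0, 0, -4], 0], [[0, 0, 0], [0, 0, -5], 0], [[0, 0, 0], [0, 0, -6], 0], [[0, 0, 0], [0, 0, -6], 0], [[0, 0, 0], [0, 0, 0], 0]]'
python3 steer.py '[[[0, 0, 0], [0, 0, -15], 0], [[0, 0, 0], [0, 0, -25], 0], [[0, 0, 0], [0, 0, -25], 0], [[0, 0, 0], [0, 0, -20], 0], [[0, 0, 0], [0, 0, 0], 0]]'
python3 - <<'E'
from h import *
print(r.sense()['wrist_torque'])
T=r.camera_params('top')
g=cv2.cvtColor(cv2.imread('pics/top0.png'),cv2.COLOR_BGR2GRAY)
# inside-out crossing: outer edges of tray rows/cols on sub-lines, rim z 12
L=[];Rr=[];U=[];D=[]
for v in range(190,240,5):
    c=np.where(g[v,370:480]<110)[0]+370;L.append(ray(T,(c[0]-.5,v),12));Rr.append(ray(T,(c[-1]+.5,v),6))
for u in range(400,450,5):
    c=np.where(g[160:270,u]<110)[0]+160;U.append(ray(T,(u,c[0]-.5),12));D.append(ray(T,(u,c[-1]+.5),6))
print([np.mean(k,0).round(1) for k in(L,Rr,U,D)])
E
python3 d.py 541 -245 173 1.076
```

```text
clock: 9.77
eef_pos: [520.9, 260.3, 95.7]
tcp_rot: [3.141, -0.001, 1.07]
contact_force: [0.5, 1.1, -5.3]
opening: 0.149
grasp_force: 68.6
clock: 10.18
eef_pos: [522.4, 261.0, 183.5]
tcp_rot: [3.138, -0.005, 1.07]
contact_force: [1.8, 0.8, -4.0]
opening: 0.15
grasp_force: 69.0
[-0.00215653 -0.06922743  0.01391926]
[array([ 544.3, -167.5,   12. ]), array([ 540.6, -324.1,    6. ]), array([ 618.6, -248.5,   12. ]), array([ 466.2, -240.7,    6. ])]
t 10.18 pos [522.4 261.  183.5] rot [ 3.138 -0.005  1.07 ] q [ 0.46  0.36  1.79 -0.    0.99  0.96] F [ 1.8  0.8 -4. ] open 0.15
rotvec [ 0.0039 -0.0055 -0.0063] delta now-axes [-435.   259.3    9.2] goal-axes [-436.5  256.6   10.5]
```

```bash
python3 steer.py '[[[0, 0, 0], [-15, 9, 0], 0], [[0, 0, 0], [-29, 17.3, 0], 0], [[0, 0, 0], [-29, 17.3, 0], 0], [[0, 0, 0], [-29, 17.3, 0], 0], [[0, 0, 0], [-29, 17.3, 0], 0]]' >/dev/null
python3 steer.py '[[[0, 0, 0], [-29, 17.3, 0], 0], [[0, 0, 0], [-29, 17.3, 0], 0], [[0, 0, 0], [-29, 17.3, 0], 0], [[0, 0, 0], [-29, 17.3, 0], 0], [[0, 0, 0], [-29, 17.3, 0], 0]]' >/dev/null
python3 steer.py '[[[0, 0, 0], [-29, 17.3, 0], 0], [[0, 0, 0], [-29, 17.3, 0], 0], [[0, 0, 0], [-29, 17.3, 0], 0], [[0, 0, 0], [-29, 17.3, 0], 0], [[0, 0, 0], [-14, 8, 0], 0]]' >/dev/null
python3 steer.py '[[[0, 0, 0], [0, 0, 0], 0], [[0, 0, 0], [0, 0, 0], 0], [[0, 0, 0], [0, 0, 0], 0]]'
python3 - <<'E'
from h import *
f=r.grab_frame('top');cv2.imwrite('pics/t2.png',f[:,:,::-1])
E
python3 d.py 542 -246 72 1.076
```

```text
clock: 11.68
eef_pos: [536.8, -211.6, 178.4]
tcp_rot: [-3.14, -0.0, 1.069]
contact_force: [0.2, -0.0, -4.5]
opening: 0.149
grasp_force: 69.0
t 11.73 pos [ 537.  -211.3  178.6] rot [-3.14 -0.    1.07] q [-0.38  0.36  1.8   0.    0.98  0.12] F [ 0.3  0.3 -4.5] open 0.146
rotvec [-0.0014 -0.0001 -0.0057] delta now-axes [-28.   21.2 106.6] goal-axes [-28.1  20.9 106.6]
```

View pics/t2.png

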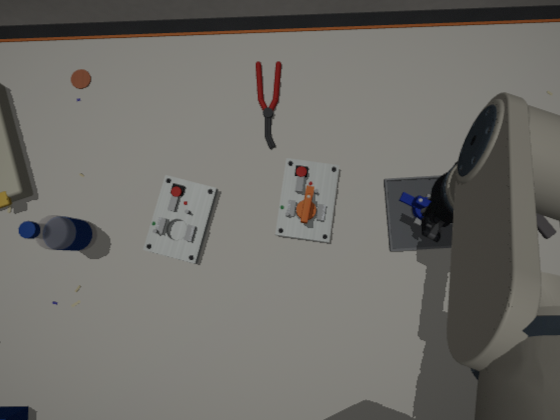

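The mould is empty at (181,228), the orange insert is untouched, and the blue insert is held over the tray. With the TCP 59 above its underside, I expect floor contact at TCP z≈63.

```bash
python3 steer.py '[[[0, 0, 0], [-28, 21, 0], 0], [[0, 0, 0], [0, 0, 30], 0], [[0, 0, 0], [0, 0, 30], 0], [[0, 0, 0], [0, 0, 25], 0], [[0, 0, 0], [0, 0, 15], 0]]'
python3 steer.py '[[[0, 0, 0], [0, 0, 0], 0], [[0, 0, 0], [0, 0, 0], 0]]'
python3 d.py 542 -246 63 1.076
```

```text
clock: 12.15
eef_pos: [541.0, -245.1, 76.5]
tcp_rot: [-3.138, 0.0, 1.071]
contact_force: [-1.4, 0.2, -4.6]
opening: 0.148
grasp_force: 69.3
clock: 12.32
eef_pos: [542.1, -245.7, 78.8]
tcp_rot: [-3.14, 0.0, 1.071]
contact_force: [0.4, -0.1, -4.0]
opening: 0.148
grasp_force: 69.3
t 12.32 pos [ 542.1 -245.7   78.8] rot [-3.14   0.     1.071] q [-0.43  0.52  1.82  0.    0.81  0.07] F [ 0.4 -0.1 -4. ] open 0.148
rotvec [-0.002  0.    -0.005] delta now-axes [-0.3  0.1 15.8] goal-axes [-0.3  0.  15.8]
```

```bash
python3 steer.py '[[[0, 0, 0], [0, 0, 5], 0], [[0, 0, 0], [0, 0, 5], 0], [[0, 0, 0], [0, 0, 3], 0], [[0, 0, 0], [0, 0, 0], 0], [[0, 0, 0], [0, 0, 0], 0]]'
python3 steer.py '[[[0, 0, 0], [0, 0, 1.5], 0], [[0, 0, 0], [0, 0, 0], 0]]'
python3 steer.py '[[[0, 0, 0], [0, 0, 1], 0], [[0, 0, 0], [0, 0, 0], 0]]'
```

```text
clock: 12.73
eef_pos: [542.5, -247.0, 66.6]
tcp_rot: [3.141, -0.0, 1.07]
contact_force: [-0.0, -0.1, -3.8]
opening: 0.15
grasp_force: 69.5
clock: 12.9
eef_pos: [542.5, -247.0, 65.0]
tcp_rot: [3.141, -0.0, 1.07]
contact_force: [0.1, 0.4, -3.7]
opening: 0.146
grasp_force: 69.5
clock: 13.07
eef_pos: [542.4, -247.0, 63.8]
tcp_rot: [-3.142, -0.0, 1.07]
contact_force: [-0.7, 0.1, -4.2]
opening: 0.148
grasp_force: 69.5
```

```bash
python3 steer.py '[[[0, 0, 0], [0, 0, 0.8], 0], [[0, 0, 0], [0, 0, 0], 0]]'|grep -E 'eef|cont'
python3 steer.py '[[[0, 0, 0], [0, 0, 0.8], 0], [[0, 0, 0], [0, 0, 0], 0]]'|grep -E 'eef|cont'
```

```text
eef_pos: [542.5, -247.0, 63.1]
contact_force: [0.9, -0.3, -5.2]
eef_pos: [542.6, -247.1, 63.0]
contact_force: [-2.3, 0.0, 4.2]
```

The force swings from −5 to +4 N at TCP 63.0, so the insert stands on the floor. I release gently.

```bash
python3 steer.py '[[[0, 0, 0], [0, 0, 0], 0], [[0, 0, 0], [0, 0, 0], 0], [[0, 0, 0], [0, 0, 0], 0]]' 20|grep -E 'eef|cont|gras'
python3 steer.py '[[[0, 0, 0], [0, 0, 0], 0.18], [[0, 0, 0], [0, 0, 0], 0.22], [[0, 0, 0], [0, 0, 0], 0.35], [[0, 0, 0], [0, 0, 0], 0.55], [[0, 0, 0], [0, 0, 0], 0.55]]'
python3 steer.py '[[[0, 0, 0], [0, 0, 0], 0.55], [[0, 0, 0], [0, 0, -10], 0.55], [[0, 0, 0], [0, 0, -20], 0.55], [[0, 0, 0], [0, 0, -30], 0.55], [[0, 0, 0], [0, 0, -30], 0.55]]'|grep -E 'eef|cont'
python3 steer.py '[[[0, 0, 0], [0, 0, -30], 0.55], [[0, 0, 0], [0, 0, -30], 0.55], [[0, 0, 0], [0, 0, 0], 0.55], [[0, 0, 0], [0, 0, 0], 0.55], [[0, 0, 0], [0, 0, 0], 0.55]]'|grep -E 'clo|eef|cont'
python3 - <<'E'
from h import *
a=r.grab_frame('scene')[130:260,90:260];b=r.grab_frame('wrist')[100:420,130:450]
o=np.zeros((400,800,3),np.uint8);o[:,:400]=cv2.resize(b,(400,400));o[:306,400:]=cv2.resize(a,(400,306),interpolation=2);cv2.imwrite('pics/c4.png',o[:,:,::-1])
E
```

```text
eef_pos: [542.5, -247.1, 63.0]
contact_force: [-2.8, -0.5, 5.5]
grasp_force: 70.7
clock: 14.07
eef_pos: [542.5, -247.0, 62.3]
tcp_rot: [3.141, -0.0, 1.07]
contact_force: [-0.3, 0.3, 0.6]
opening: 0.551
grasp_force: 0.0
eef_pos: [541.9, -246.7, 153.3]
contact_force: [0.7, -0.2, -0.2]
clock: 14.9
eef_pos: [542.1, -246.8, 212.4]
contact_force: [0.1, 0.9, -1.3]
```

View pics/c4.png

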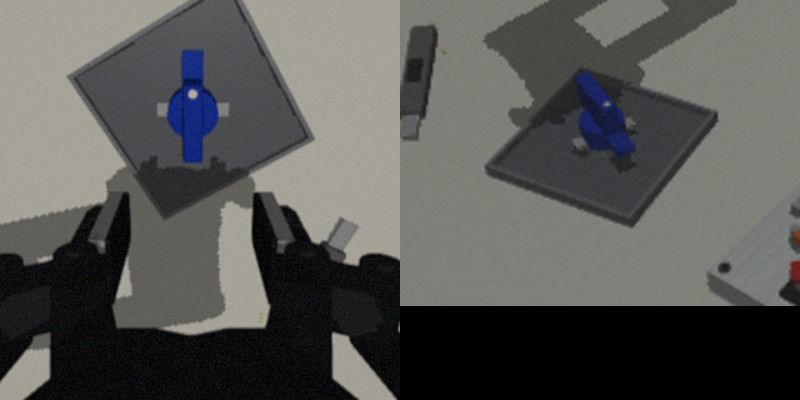

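The insert stands upright in the middle of the tray, at wrist crop (192,110). The gripper is clear, 212 mm up, so I hand in.

```bash
python3 -c "
from rig import r;print(r.sign_off())"
```

```text
the job is handed in; nothing more can be done
None
```

The job is handed in at about 15 s: I pressed the release button to its stop, turned the blue insert to 78°, lifted it out and stood it upright on the tray floor, with the orange insert left untouched.

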